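Roll the hall torch back onto its glow tape

TASK

The yellow and black pocket torch has rolled away from its place on the hall tray. Push across the top of it with a fingertip so that it rolls, rather than slides, back over the pale green glow tape, and leave it lying still along the tape, centred over its width and with its whole length on it, so that it can be found in the dark. Do not pick the torch up, and leave the remote and the other things on the tray where they are.

Things in the scene. Friction and masses are not known exactly. Their poses are not given: they have to be found in the camera images.
- torch: Lying torch, one plain cylinder 34 mm thick, 130 mm long, 170 g; black rubber middle, yellow ends. Origin mid-axis, 17 mm above the tray floor. x axis along it to the lens; y, z turn as it rolls (z up at the start). Starts within 6 degrees of parallel to the tape and keeps its heading as it rolls. Rolls at half the speed of a fingertip that presses its top with 2 or 3 N; stops at once when let go.
- tape: The glow tape: a pale green strip stuck on the tray floor, 220 mm long and 24 mm wide, of no thickness to speak of. Origin at its middle, on the tray floor (10 mm above the table). x axis along its length, y axis across its width, z up.
- tray: Fixed wooden tray, 340 mm (its x) by 540 mm (its y) outside; floor 10 mm above the table, rim 9 mm thick, top 34 mm above the table. Origin at its centre on the table. The tape crosses its middle along its x, within 2 degrees. Torch and remote lie on opposite sides of the tape, 75 to 135 mm from it; opener, whistle, dish and tin in the corners in any order; the rest of the floor is clear.
- remote: Black remote control, 165 mm (its x axis) by 44 mm by 18 mm high, lying flat on the tray, loose. Origin at the centre of its underside.
- opener: Flat stainless steel bottle opener, 101 mm (its x axis) by 40 mm by 5 mm, loose. Origin on its underside near its middle (50 mm from the handle's end).
- whistle: Red plastic whistle lying on its side, 45 mm by 22 mm by 19 mm high, loose. Origin under its round chamber (radius 11 mm); the mouthpiece reaches 33 mm along its x axis.
- dish: White ceramic ring dish, 76 mm in diameter, rim 18 mm high, with a cone 43 mm high in the middle that holds rings, loose. Origin at the centre of its underside.
- tin: Flat round balm tin, 53 mm in diameter, 17 mm high, aluminium with a blue lid, loose. Origin at the centre of its underside.
There are look-alikes about, which are no part of the job. Of the things that look like the torch, the largest one is meant.

How it is judged:
By the outcome, as a careful person would: the job done as asked, in the order asked, and still so for the second after the job is handed in, with the robot touching nothing.
It also fails if it takes over 64 s, if anything falls off the work surface, if the arm or the gripper's body presses on something with over 40 N, if the wrist force passes 120 N, or if a joint passes its speed limit or range.

ROBOT

A 6-joint arm with a two-finger parallel gripper is mounted at the origin on the work surface. World frame = base frame: x ahead of the robot, y to its left, z up, the work surface at z = 0. Lengths are in mm, angles in rad, forces in N, time in s.
With the tool pointing down it reaches from about 275 to 750 mm from the base axis. Payload 10.2 kg.
Tool frame: the origin (TCP) lies at the very end of the fingers, on their centre line; the grasp point (between the pads) lies 19 mm behind it; x points along the fingers, y is the direction in which the jaws open and shut, and the axes are right-handed (so a half turn about x gives the same grasp; the last joint's range is limited). The gripper opens to 85 mm and grips with 20 to 120 N. Pads are 22 mm wide; open, the fingers measure 114 mm over their backs; the gripper's body (76 mm by 85 mm) begins 54 mm behind the grasp point. The pads swing forward as they close: fully open they stand 13 mm farther back than shut.
Start: joints at [1.052, 0.313, 1.498, -0, 1.331, -0.223], TCP at [153.053, 502.201, 205.894] pointing down, gripper open.
Joint ranges: [-2.94, 2.94], [-0.97, 2.17], [0.19, 2.56], [-1.23, 4.37], [0.02, 3.11], [-2.88, 2.88]. Speed limits (rad/s): [2.39, 2.39, 3.01, 3.14, 3.14, 3.14].

INTERFACE

Orientations are given as a unit quaternion [w, x, y, z].
In Python, from rig import ctrl, viewer, finish_job gives the robot as it stands.
- The arm moves only by the tool carry_out, never from a script. Its argument "targets" is a list of rows, each an object of numbers: "x", "y", "z": the shift along the world's x, y, z in m; "ax", "ay", "az": the turn, a rotation vector about the world's x, y, z in rad; "hand": the opening, from -1 (shut) to 1 (fully open). A call has 1 to 5 rows; each row is the pose to reach, as a shift and turn from the pose commanded when the call began; what a row does not reach only later rows make up. A row lasts 1/8 s, in which the tool goes at most 62.5 mm and 10.7 degrees, less where a joint would pass 70% of its speed; a pose out of reach is approached as far as the arm can. A call with a gripper value outside its range is refused whole. The fingers move at their own pace and stop on an object; "grip_force" is the grip in N (left out, the last holds). Time passes only in rows, so rows that repeat a pose let the fingers close. It gives the time, the measured TCP pose, the force and the opening at its end, in the units of the state.
- ctrl.sense(): the state, without advancing time (a new reading comes with each control period).
- viewer.capture(name): name is "scene" or "top" or "wrist"; returns the picture (420x560x3 uint8, blue, green, red); there is no depth.
- viewer.camera_info(name): a dict with "fx", "fy", "cx", "cy" (pixels), "k1" (the pictures are not rectified: a ray, as slopes to the right and down, at radius r is drawn at 1 + k1 r^2 times it, then the intrinsics apply), "R" (3x3) and "t" (3): a world point X has camera coordinates R X + t. Camera axes: x right, y down, z forward; pixel columns grow to the right and rows downward; lengths in mm; the calibration is good to about 2 mm. A picture is of the moment at which its call begins: read the wrist's pose just before it. camera_info takes no time and is no camera call; for the wrist camera it gives the pose at the moment of the call.
- finish_job(): hands the job in, once; it reports no verdict.
The state is a dict: "time_s": time; "joints": joint angles; "dq": joint speeds; "tau": joint torques, N m; "eef_pos": TCP position; "ee_rot": TCP orientation; "force": force on the tool from outside, world axes, zero at the start; "wrist_torque": the same for the moment, N m; "grip_width": opening from 0.0 (shut) to 1.0 (fully open).
Only numpy, scipy, OpenCV 4.12 (cv2) and the standard library are available. Lean on these libraries where they do the work, as an engineer would, in place of code of your own. Each camera call takes 0.05 s, during which the arm holds its last target. There are 200 camera calls.

## Working session

There is one attempt and no reset: what is moved stays moved. The work goes in short steps, Python scripts to look and compute and a tool call to move; the robot and the scene stay as the last step left them, time stands still between calls to the robot, and variables do not carry over. Pictures are saved under pics/ and viewed, about 8 in all and at most 12, crops included, and the job is handed in when it is done.

Besides the shell and the picture viewer there is one more tool, called after ">>>" in YAML: its name, and indented under it one key for each argument. carry_out: Moves the arm, as the interface text tells. Its arguments: {"type":"object","properties":{"targets":{"type":"array"},"grip_force":{"type":"number"}},"required":["targets"]}

```bash
mkdir -p pics; python3 - <<'E'
from rig import ctrl, viewer
import cv2
for n in("top","scene"):
    cv2.imwrite(f"pics/{n}0.png",viewer.capture(n))
    print({k:v for k,v in viewer.camera_info(n).items()})
print(ctrl.sense())
E
```

```text
{'fx': 498.817987137256, 'fy': 498.817987137256, 'cx': 283.7259703418158, 'cy': 213.1422170613081, 'k1': -0.1722081118453749, 'R': array([[ 0.01660451, -0.9998383 , -0.00690327],
       [-0.99767391, -0.01611125, -0.06623595],
       [ 0.06611402,  0.00798703, -0.99778011]]), 't': array([ -21.89862535,  602.36070401, 1118.02088771])}
{'fx': 457.9198562627092, 'fy': 457.9198562627092, 'cx': 285.5797334264528, 'cy': 205.41334721531985, 'k1': -0.03480871000175002, 'R': array([[-0.68633224,  0.72727634,  0.00414449],
       [ 0.36800978,  0.35219553, -0.86053885],
       [-0.62730922, -0.58909034, -0.50936795]]), 't': array([ 430.66306661, -161.29733254, 1430.75401816])}
{'time_s': 0.1, 'joints': array([ 1.05161135e+00,  3.13408463e-01,  1.49837553e+00, -9.04471137e-06,
        1.33102391e+00, -2.23384251e-01]), 'dq': array([-0.00113649, -0.00182933, -0.00266186,  0.00168528,  0.00024274,
       -0.00116009]), 'tau': array([ 2.72435253e-03, -4.12904942e+01, -2.60144824e+01, -1.30281692e-04,
        2.98278450e-03,  4.50071400e-05]), 'eef_pos': array([152.90861049, 501.95516325, 205.37952623]), 'ee_rot': array([ 0.69923405,  0.10379821,  0.69954003, -0.10460122]), 'force': array([-0.18455365,  0.42246542, -0.82509454]), 'wrist_torque': array([-0.04031871, -0.08265551,  0.00417564]), 'grip_width': 1.0018378565003376}
```

View pics/top0.png

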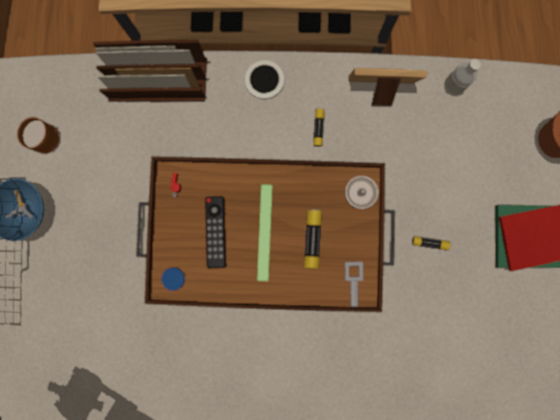

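The picture shows three torch-like things: (313,239) on the tray, about 58 px long, and (319,127) and (431,243), each about 37 px and off the tray. The one on the tray is the largest and lies beside the tape (265,232), so it is the one meant. Next I'll measure it and confirm in an enlarged crop.

```bash
cat > h.py <<'E'
from rig import ctrl, viewer
import cv2, numpy as np
from scipy.spatial.transform import Rotation as Ro
def ray(n,uv,z,ci=None):
    c=ci or viewer.camera_info(n)
    K=np.array([[c['fx'],0,c['cx']],[0,c['fy'],c['cy']],[0,0,1]])
    p=cv2.undistortPoints(np.float64(uv).reshape(-1,1,2),K,np.array([c['k1'],0,0,0.]))[:,0]
    R=np.array(c['R']);o=-R.T@c['t'];d=np.c_[p,np.ones(len(p))]@R
    return o+d*((z-o[2])/d[:,2])[:,None]
def big(m):
    n,l,s,_=cv2.connectedComponentsWithStats(m.astype(np.uint8))
    return l==1+np.argmax(s[1:,4])
def rect(P):
    (c,s,a)=cv2.minAreaRect(np.float32(P[:,:2]));b=cv2.boxPoints((c,s,a))
    e=[b[1]-b[0],b[2]-b[1]];e=max(e,key=np.linalg.norm)
    if e[0]<0:e=-e
    return np.array(c),sorted(s),np.degrees(np.arctan2(e[1],e[0]))
def measure(n="top",roi=(155,310,150,385),show=None):
    im=viewer.capture(n);ci=viewer.camera_info(n)
    hsv=cv2.cvtColor(im,cv2.COLOR_BGR2HSV);H,S,V=cv2.split(hsv)
    w=np.zeros(H.shape,bool);w[roi[0]:roi[1],roi[2]:roi[3]]=1
    g=w&(H>38)&(H<75)&(S>60)&(V>90)
    y=w&(H>20)&(H<34)&(S>150)&(V>90)
    out={}
    for k,m,z in(("tape",g,10),("torch_yellow",y,27)):
        v,u=np.nonzero(m)
        if len(u)>5: out[k]=rect(ray(n,np.c_[u,v],z,ci))+(len(u),)
    return im,out
E
python3 - <<'E'
from h import *
im,o=measure();print(o)
cv2.imwrite("pics/c1.png",cv2.resize(im[150:315,145:390],None,fx=3,fy=3,interpolation=cv2.INTER_CUBIC))
s=ctrl.sense();q=s['ee_rot'];print(Ro.from_quat([*q[1:],q[0]]).as_matrix().round(3))
print(ray("top",[[152,158],[384,164],[380,310],[147,302]],34))
E
```

```text
{'tape': (array([559.58837891,  32.02560043]), [24.181982040405273, 217.2002716064453], np.float32(-1.2242284), 985), 'torch_yellow': (array([545.28631592, -78.19592285]), [32.37900924682617, 129.49407958984375], np.float32(-2.678885), 379)}
[[-0.     0.291  0.957]
 [-0.001  0.957 -0.291]
 [-1.    -0.001 -0.   ]]
[[ 724.30291219  293.90810551   34.        ]
 [ 717.91103744 -239.34956158   34.        ]
 [ 386.75458947 -232.43370742   34.        ]
 [ 394.22220563  295.3481358    34.        ]]
```

View pics/c1.png

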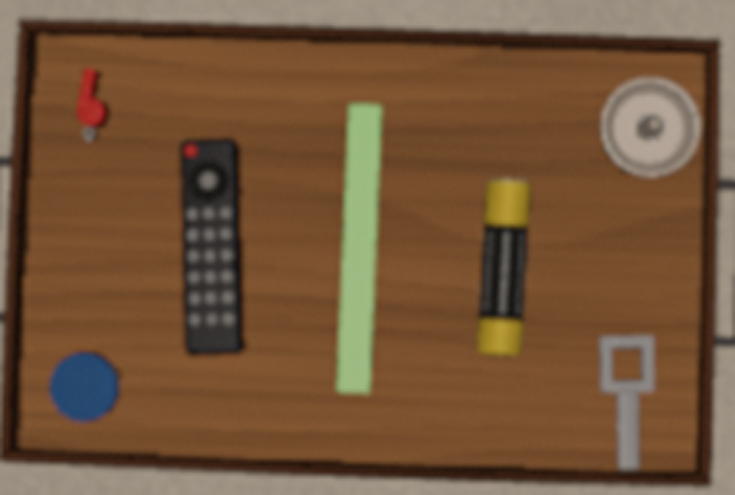

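>>> carry_out:
  targets:
    - {"x": 0.392,"y": -0.591,"z": -0.03,"az": 0.248,"hand": -1}
    - {"x": 0.392,"y": -0.591,"z": -0.03,"az": 0.248,"hand": -1}
    - {"x": 0.392,"y": -0.591,"z": -0.03,"az": 0.248,"hand": -1}
    - {"x": 0.392,"y": -0.591,"z": -0.03,"az": 0.248,"hand": -1}
    - {"x": 0.392,"y": -0.591,"z": -0.03,"az": 0.248,"hand": -1}
  grip_force: 20

```text
invalid input at $.targets[0]: expected keys x, y, z, ax, ay, az, hand
```

>>> carry_out:
  targets:
    - {"x": 0.392,"y": -0.591,"z": -0.03,"ax": 0,"ay": 0,"az": 0.248,"hand": -1}
    - {"x": 0.392,"y": -0.591,"z": -0.03,"ax": 0,"ay": 0,"az": 0.248,"hand": -1}
    - {"x": 0.392,"y": -0.591,"z": -0.03,"ax": 0,"ay": 0,"az": 0.248,"hand": -1}
    - {"x": 0.392,"y": -0.591,"z": -0.03,"ax": 0,"ay": 0,"az": 0.248,"hand": -1}
    - {"x": 0.392,"y": -0.591,"z": -0.03,"ax": 0,"ay": 0,"az": 0.248,"hand": -1}
  grip_force: 20

```text
time_s: 0.78
eef_pos: [323.3, 245.2, 193.0]
ee_rot: [0.707, 0.017, 0.707, -0.017]
force: [0.2, 0.9, 0.0]
grip_width: 0.005
```

>>> carry_out:
  targets:
    - {"x": 0.22,"y": -0.331,"z": -0.1,"ax": 0,"ay": 0,"az": 0,"hand": -1}
    - {"x": 0.22,"y": -0.331,"z": -0.1,"ax": 0,"ay": 0,"az": 0,"hand": -1}
    - {"x": 0.22,"y": -0.331,"z": -0.1,"ax": 0,"ay": 0,"az": 0,"hand": -1}
    - {"x": 0.22,"y": -0.331,"z": -0.1,"ax": 0,"ay": 0,"az": 0,"hand": -1}
    - {"x": 0.22,"y": -0.331,"z": -0.1,"ax": 0,"ay": 0,"az": 0,"hand": -1}

```text
time_s: 1.4
eef_pos: [491.2, -7.3, 116.2]
ee_rot: [0.707, 0.017, 0.707, -0.017]
force: [0.6, 0.2, 0.3]
grip_width: -0.0
```

>>> carry_out:
  targets:
    - {"x": 0.052,"y": -0.078,"z": -0.024,"ax": 0,"ay": 0,"az": 0,"hand": -1}
    - {"x": 0.052,"y": -0.078,"z": -0.024,"ax": 0,"ay": 0,"az": 0,"hand": -1}
    - {"x": 0.052,"y": -0.078,"z": -0.024,"ax": 0,"ay": 0,"az": 0,"hand": -1}

```text
time_s: 1.78
eef_pos: [542.5, -85.0, 91.5]
ee_rot: [0.706, 0.018, 0.707, -0.018]
force: [-0.8, -0.4, 0.1]
grip_width: 0.001
```

```bash
python3 - <<'E'
from h import *
s=ctrl.sense();q=s['ee_rot'];print(s['eef_pos'],s['force'],s['time_s']);print(Ro.from_quat([*q[1:],q[0]]).as_matrix().round(3))
im=viewer.capture("wrist");cv2.imwrite("pics/w1.png",im)
E
```

```text
[542.52587962 -84.98263672  91.54151802] [-0.78833866 -0.43226183  0.07629463] 1.775
[[-0.002  0.05   0.999]
 [ 0.001  0.999 -0.05 ]
 [-1.     0.    -0.002]]
```

View pics/w1.png

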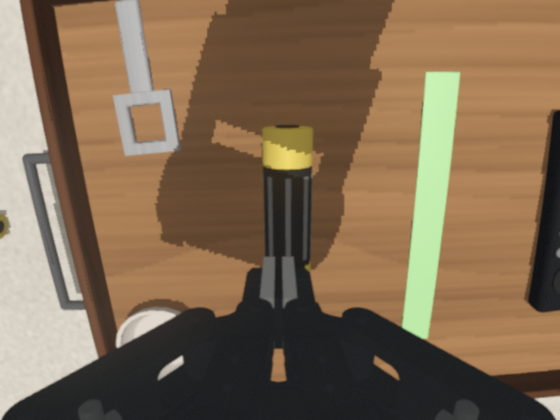

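>>> carry_out:
  targets:
    - {"x": 0.002,"y": -0.001,"z": -0.025,"ax": 0,"ay": 0,"az": 0,"hand": -1}
    - {"x": 0.002,"y": -0.001,"z": -0.042,"ax": 0,"ay": 0,"az": 0,"hand": -1}
    - {"x": 0.002,"y": -0.001,"z": -0.046,"ax": 0,"ay": 0,"az": 0,"hand": -1}
    - {"x": 0.002,"y": -0.001,"z": -0.046,"ax": 0,"ay": 0,"az": 0,"hand": -1}

```text
time_s: 2.33
eef_pos: [544.5, -84.1, 47.1]
ee_rot: [0.707, 0.017, 0.707, -0.017]
force: [-0.9, -0.0, 0.6]
grip_width: -0.003
```

>>> carry_out:
  targets:
    - {"x": 0,"y": 0,"z": -0.001,"ax": 0,"ay": 0,"az": 0,"hand": -1}
    - {"x": 0,"y": 0,"z": -0.001,"ax": 0,"ay": 0,"az": 0,"hand": -1}

```text
time_s: 2.58
eef_pos: [544.6, -84.4, 46.2]
ee_rot: [0.707, 0.017, 0.707, -0.017]
force: [-0.2, -0.2, 0.1]
grip_width: -0.003
```

>>> carry_out:
  targets:
    - {"x": 0,"y": 0,"z": -0.0005,"ax": 0,"ay": 0,"az": 0,"hand": -1}
    - {"x": 0,"y": 0,"z": -0.0005,"ax": 0,"ay": 0,"az": 0,"hand": -1}

```text
time_s: 2.82
eef_pos: [544.4, -84.4, 45.3]
ee_rot: [0.707, 0.017, 0.707, -0.017]
force: [-0.2, -0.5, -0.1]
grip_width: 0.002
```

>>> carry_out:
  targets:
    - {"x": 0,"y": 0,"z": -0.001,"ax": 0,"ay": 0,"az": 0,"hand": -1}
    - {"x": 0,"y": 0,"z": -0.001,"ax": 0,"ay": 0,"az": 0,"hand": -1}

```text
time_s: 3.08
eef_pos: [544.3, -84.4, 44.1]
ee_rot: [0.707, 0.017, 0.707, -0.017]
force: [-0.1, 0.2, 0.8]
grip_width: -0.003
```

>>> carry_out:
  targets:
    - {"x": 0,"y": 0,"z": -0.0005,"ax": 0,"ay": 0,"az": 0,"hand": -1}
    - {"x": 0,"y": 0,"z": -0.0005,"ax": 0,"ay": 0,"az": 0,"hand": -1}

```text
time_s: 3.32
eef_pos: [544.4, -84.4, 43.7]
ee_rot: [0.707, 0.017, 0.707, -0.017]
force: [0.0, 0.5, 0.0]
grip_width: 0.002
```

>>> carry_out:
  targets:
    - {"x": 0,"y": 0,"z": -0.0005,"ax": 0,"ay": 0,"az": 0,"hand": -1}
    - {"x": 0,"y": 0,"z": -0.0005,"ax": 0,"ay": 0,"az": 0,"hand": -1}

```text
time_s: 3.58
eef_pos: [544.4, -84.4, 43.2]
ee_rot: [0.707, 0.017, 0.707, -0.017]
force: [0.1, -0.1, 0.1]
grip_width: -0.003
```

>>> carry_out:
  targets:
    - {"x": 0,"y": 0,"z": -0.0005,"ax": 0,"ay": 0,"az": 0,"hand": -1}
    - {"x": 0,"y": 0,"z": -0.0005,"ax": 0,"ay": 0,"az": 0,"hand": -1}

```text
time_s: 3.82
eef_pos: [544.4, -84.4, 42.7]
ee_rot: [0.707, 0.017, 0.707, -0.017]
force: [-0.3, 0.6, 0.9]
grip_width: -0.003
```

```bash
python3 - <<'E'
from h import *
im=viewer.capture("wrist")
cv2.imwrite("pics/w2.png",im)
print(ctrl.sense()['force'],measure()[1])
E
```

```text
[ 0.66349446 -0.58190202 -0.53871972] {'tape': (array([558.81988525,  32.01818466]), [24.229516983032227, 218.7458953857422], np.float32(-1.2550052), 986), 'torch_yellow': (array([491.62985229, -77.06773376]), [10.050459861755371, 29.753131866455078], np.float32(69.08162), 59)}
```

View pics/w2.png

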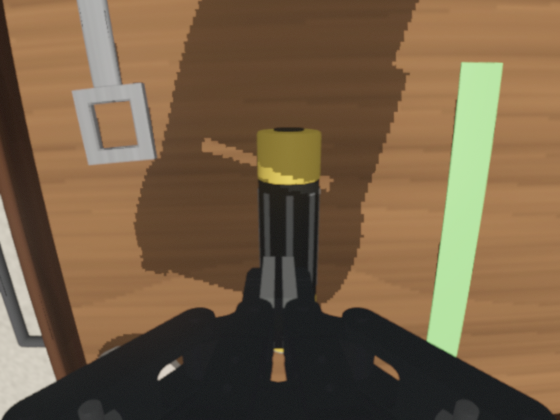

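The wrist picture shows the tip at about (278,262) over the torch's top (centre column 288). That puts it about 6 mm behind the axis with no contact yet, so I'll continue down.

>>> carry_out:
  targets:
    - {"x": 0,"y": 0.002,"z": -0.0005,"ax": 0,"ay": 0,"az": 0,"hand": -1}
    - {"x": 0,"y": 0.002,"z": -0.0005,"ax": 0,"ay": 0,"az": 0,"hand": -1}

```text
time_s: 4.18
eef_pos: [544.4, -82.2, 42.2]
ee_rot: [0.707, 0.017, 0.707, -0.017]
force: [0.8, -0.3, 0.9]
grip_width: 0.002
```

>>> carry_out:
  targets:
    - {"x": 0,"y": 0,"z": -0.0005,"ax": 0,"ay": 0,"az": 0,"hand": -1}
    - {"x": 0,"y": 0,"z": -0.0005,"ax": 0,"ay": 0,"az": 0,"hand": -1}

```text
time_s: 4.42
eef_pos: [544.4, -82.4, 41.7]
ee_rot: [0.707, 0.017, 0.707, -0.017]
force: [0.6, -0.0, -0.5]
grip_width: -0.0
```

>>> carry_out:
  targets:
    - {"x": 0,"y": 0,"z": -0.0005,"ax": 0,"ay": 0,"az": 0,"hand": -1}
    - {"x": 0,"y": 0,"z": -0.0005,"ax": 0,"ay": 0,"az": 0,"hand": -1}

```text
time_s: 4.68
eef_pos: [544.4, -82.4, 41.2]
ee_rot: [0.707, 0.017, 0.707, -0.017]
force: [-0.2, 0.0, 0.3]
grip_width: 0.004
```

```bash
cat >> h.py <<'E'
def proj(n,X,ci=None):
    c=ci or viewer.camera_info(n);X=np.atleast_2d(X)@np.array(c['R']).T+c['t'];p=X[:,:2]/X[:,2:]
    p=p*(1+c['k1']*(p**2).sum(1))[:,None];return p*[c['fx'],c['fy']]+[c['cx'],c['cy']]
E
python3 - <<'E'
from h import *
s=ctrl.sense();p=s['eef_pos'];c=viewer.camera_info("wrist")
im=viewer.capture("wrist")
print("cam",-np.array(c['R']).T@c['t'],"R",np.array(c['R']).round(2).tolist())
print("tcp",proj("wrist",p,c))
a=np.radians(-2.7);u=np.array([np.cos(a),np.sin(a),0]);v=np.array([-u[1],u[0],0])
T=np.array([545.3,-78.2,27])
print([proj("wrist",T+k*65*u+j*17*v,c).round(0) for k in(1,-1) for j in(-1,0,1)])
print("tape corners",proj("wrist",[[669.6,20,10],[669.6,42,10]],c))
cv2.imwrite("pics/w3.png",cv2.resize(im[110:370,150:410],None,fx=2.3,fy=2.3,interpolation=cv2.INTER_CUBIC))
cv2.imwrite("pics/s3.png",viewer.capture("scene"))
print(proj("scene",p),proj("scene",T))
E
```

```text
cam [467.45161825 -79.14317037 210.18407122] R [[0.05, 1.0, -0.0], [0.95, -0.05, 0.3], [0.3, -0.02, -0.95]]
tcp [[279.14922641 250.39328496]]
[array([[259., 335.]]), array([[286., 335.]]), array([[312., 335.]]), array([[255., 126.]]), array([[287., 126.]]), array([[320., 126.]])]
tape corners [[423.26860297 378.50505099]
 [451.8644941  376.49176108]]
[[284.45522421 194.9719952 ]] [[285.4347132  200.75741856]]
```

View pics/w3.png

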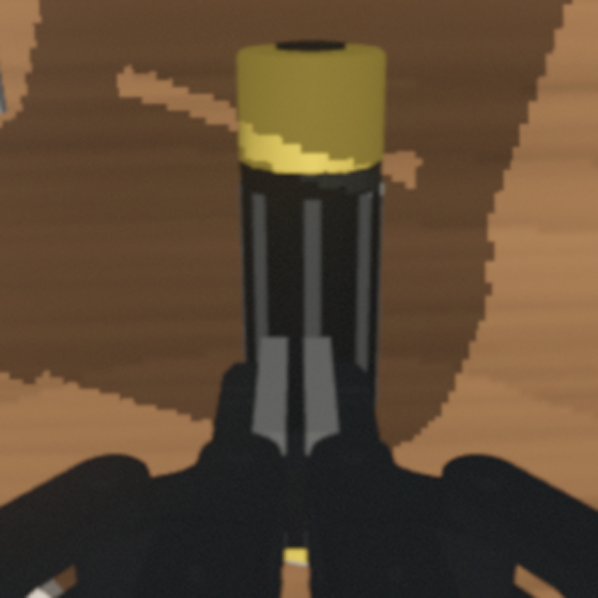

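View pics/s3.png

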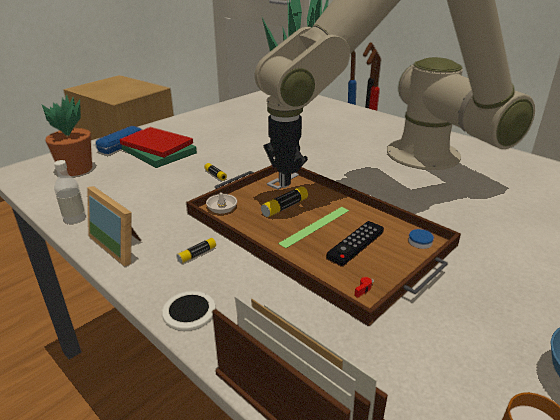

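The pictures agree: the tip (about column 279) is over the torch (centre 287), about 4 mm behind its axis. It still looks a little above the top, so I'll go on down.

>>> carry_out:
  targets:
    - {"x": 0,"y": 0,"z": -0.001,"ax": 0,"ay": 0,"az": 0,"hand": -1}
    - {"x": 0,"y": 0,"z": -0.001,"ax": 0,"ay": 0,"az": 0,"hand": -1}

```text
time_s: 5.03
eef_pos: [544.3, -82.4, 40.2]
ee_rot: [0.707, 0.017, 0.707, -0.017]
force: [-0.4, -0.1, 0.1]
grip_width: -0.002
```

>>> carry_out:
  targets:
    - {"x": 0,"y": 0,"z": -0.0007,"ax": 0,"ay": 0,"az": 0,"hand": -1}
    - {"x": 0,"y": 0,"z": -0.0007,"ax": 0,"ay": 0,"az": 0,"hand": -1}

```text
time_s: 5.28
eef_pos: [544.4, -82.4, 39.5]
ee_rot: [0.707, 0.017, 0.707, -0.017]
force: [0.2, 0.0, -0.2]
grip_width: 0.0
```

>>> carry_out:
  targets:
    - {"x": 0,"y": 0,"z": -0.0007,"ax": 0,"ay": 0,"az": 0,"hand": -1}
    - {"x": 0,"y": 0,"z": -0.0007,"ax": 0,"ay": 0,"az": 0,"hand": -1}

```text
time_s: 5.52
eef_pos: [544.4, -82.4, 38.8]
ee_rot: [0.707, 0.017, 0.707, -0.017]
force: [-0.6, -0.3, -0.0]
grip_width: 0.004
```

>>> carry_out:
  targets:
    - {"x": 0,"y": 0,"z": -0.0007,"ax": 0,"ay": 0,"az": 0,"hand": -1}
    - {"x": 0,"y": 0,"z": -0.0007,"ax": 0,"ay": 0,"az": 0,"hand": -1}

```text
time_s: 5.78
eef_pos: [544.4, -82.4, 38.1]
ee_rot: [0.707, 0.017, 0.707, -0.017]
force: [0.5, -0.1, -0.1]
grip_width: -0.003
```

>>> carry_out:
  targets:
    - {"x": 0,"y": 0,"z": -0.0007,"ax": 0,"ay": 0,"az": 0,"hand": -1}
    - {"x": 0,"y": 0,"z": -0.0007,"ax": 0,"ay": 0,"az": 0,"hand": -1}

```text
time_s: 6.02
eef_pos: [544.4, -82.4, 37.4]
ee_rot: [0.707, 0.017, 0.707, -0.017]
force: [0.2, 1.1, -0.4]
grip_width: -0.001
```

>>> carry_out:
  targets:
    - {"x": 0,"y": 0,"z": -0.0007,"ax": 0,"ay": 0,"az": 0,"hand": -1}
    - {"x": 0,"y": 0,"z": -0.0007,"ax": 0,"ay": 0,"az": 0,"hand": -1}

```text
time_s: 6.28
eef_pos: [544.4, -82.4, 36.7]
ee_rot: [0.707, 0.017, 0.707, -0.017]
force: [-0.2, 0.6, -0.4]
grip_width: -0.003
```

>>> carry_out:
  targets:
    - {"x": 0,"y": 0,"z": -0.0005,"ax": 0,"ay": 0,"az": 0,"hand": -1}
    - {"x": 0,"y": 0,"z": -0.0005,"ax": 0,"ay": 0,"az": 0,"hand": -1}

```text
time_s: 6.52
eef_pos: [544.4, -82.4, 36.2]
ee_rot: [0.707, 0.017, 0.707, -0.017]
force: [-0.7, 0.2, 0.3]
grip_width: -0.002
```

```bash
python3 - <<'E'
from h import *
f=[]
for i in range(3):
    im=viewer.capture("wrist");f.append(ctrl.sense()['force'])
print(np.mean(f,0),ctrl.sense()['eef_pos'],proj("wrist",ctrl.sense()['eef_pos']))
s=viewer.capture("scene")[160:230,230:340]
a=cv2.resize(im[220:370,200:370],(510,450),interpolation=cv2.INTER_CUBIC)
b=cv2.resize(s,None,fx=4,fy=4,interpolation=cv2.INTER_CUBIC)
o=np.zeros((600,800,3),np.uint8);o[:300,:340]=a[:300,:340] if 0 else cv2.resize(a,(340,300));o[300:580,:440]=b
cv2.imwrite("pics/m4.png",o)
E
```

```text
[ 0.19310346  0.36084991 -0.04254594] [544.41647609 -82.41193377  36.2622291 ] [[279.13910964 250.34516615]]
```

View pics/m4.png

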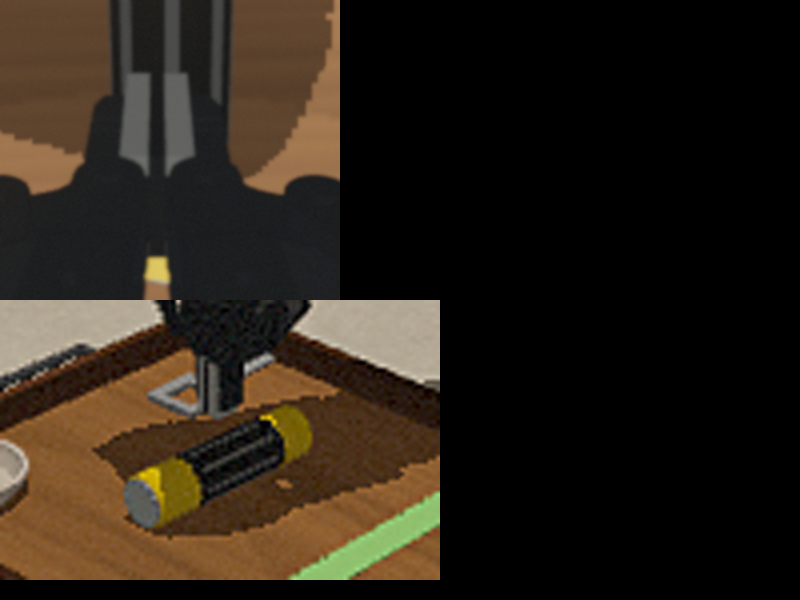

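The wrist crop shows the light fingertips over the torch. The scene crop shows the tip bottom at crop (215,415), clearly above the torch top at about (225,432). So the visible tip sits higher than the reported TCP and there is still a gap. I'll keep descending by feel.

>>> carry_out:
  targets:
    - {"x": 0,"y": 0,"z": -0.0005,"ax": 0,"ay": 0,"az": 0,"hand": -1}
    - {"x": 0,"y": 0,"z": -0.001,"ax": 0,"ay": 0,"az": 0,"hand": -1}

```text
time_s: 6.98
eef_pos: [544.4, -82.4, 35.2]
ee_rot: [0.707, 0.017, 0.707, -0.017]
force: [-0.5, 0.0, -0.9]
grip_width: 0.004
```

>>> carry_out:
  targets:
    - {"x": 0,"y": 0,"z": -0.0005,"ax": 0,"ay": 0,"az": 0,"hand": -1}
    - {"x": 0,"y": 0,"z": -0.001,"ax": 0,"ay": 0,"az": 0,"hand": -1}

```text
time_s: 7.22
eef_pos: [544.4, -82.4, 34.2]
ee_rot: [0.707, 0.017, 0.707, -0.017]
force: [0.8, -0.2, 1.0]
grip_width: 0.003
```

>>> carry_out:
  targets:
    - {"x": 0,"y": 0,"z": -0.0005,"ax": 0,"ay": 0,"az": 0,"hand": -1}
    - {"x": 0,"y": 0,"z": -0.001,"ax": 0,"ay": 0,"az": 0,"hand": -1}

```text
time_s: 7.48
eef_pos: [544.4, -82.4, 33.2]
ee_rot: [0.707, 0.017, 0.707, -0.017]
force: [0.0, -0.4, -0.5]
grip_width: 0.0
```

>>> carry_out:
  targets:
    - {"x": 0,"y": 0,"z": -0.0005,"ax": 0,"ay": 0,"az": 0,"hand": -1}
    - {"x": 0,"y": 0,"z": -0.001,"ax": 0,"ay": 0,"az": 0,"hand": -1}

```text
time_s: 7.72
eef_pos: [544.4, -82.4, 32.2]
ee_rot: [0.707, 0.017, 0.707, -0.017]
force: [0.0, -0.4, 0.3]
grip_width: -0.003
```

>>> carry_out:
  targets:
    - {"x": 0,"y": 0,"z": -0.0005,"ax": 0,"ay": 0,"az": 0,"hand": -1}
    - {"x": 0,"y": 0,"z": -0.001,"ax": 0,"ay": 0,"az": 0,"hand": -1}

```text
time_s: 7.98
eef_pos: [544.4, -82.4, 31.2]
ee_rot: [0.707, 0.017, 0.707, -0.017]
force: [-0.6, 0.2, -0.5]
grip_width: -0.001
```

```bash
python3 - <<'E'
from h import *
f=[]
for i in range(2):
    im=viewer.capture("scene");f.append(ctrl.sense()['force'])
p=ctrl.sense()['eef_pos']
print(np.mean(f,0),p,proj("scene",[p,p+[0,0,10],p+[0,0,20],[545.3,-78.2,44],[545.3+65,-81.2,27],[545.3-65,-75.2,27]]))
cv2.imwrite("pics/m5.png",cv2.resize(im[140:230,230:340],None,fx=6,fy=6,interpolation=cv2.INTER_CUBIC))
E
```

```text
[ 0.32498965 -0.14500203  0.3943596 ] [544.36719327 -82.38317691  31.1874822 ] [[284.46147847 198.54900486]
 [284.47338272 194.98943748]
 [284.48540048 191.39738529]
 [285.46259101 194.69892035]
 [265.62693674 210.26574412]
 [303.91004738 191.88938796]]
```

View pics/m5.png

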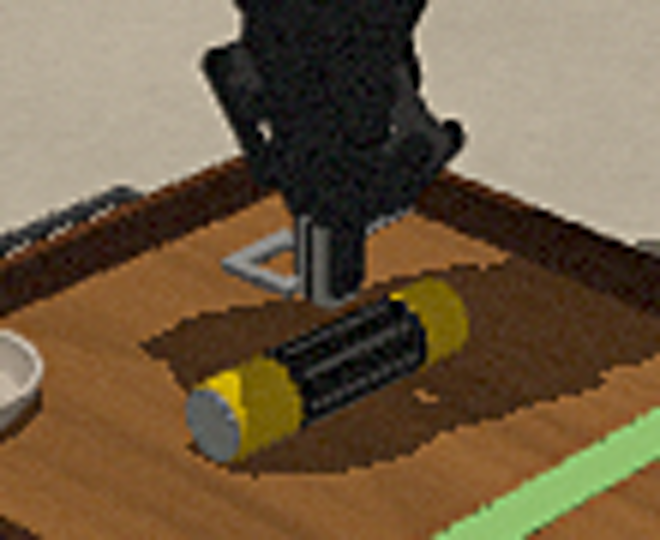

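The scene crop puts the tip bottom at crop (325,302), full image (284,190). That is about z = 53 mm, while the reported TCP is 31 mm and the torch top is 44 mm at crop row 328. The visible tip is therefore about 20 mm above the reported TCP, and I expect contact near a reported z of 23–24.

>>> carry_out:
  targets:
    - {"x": 0,"y": 0,"z": -0.001,"ax": 0,"ay": 0,"az": 0,"hand": -1}
    - {"x": 0,"y": 0,"z": -0.002,"ax": 0,"ay": 0,"az": 0,"hand": -1}
    - {"x": 0,"y": 0,"z": -0.003,"ax": 0,"ay": 0,"az": 0,"hand": -1}

```text
time_s: 8.45
eef_pos: [544.4, -82.4, 28.1]
ee_rot: [0.707, 0.017, 0.707, -0.017]
force: [1.0, -0.9, -0.2]
grip_width: -0.0
```

>>> carry_out:
  targets:
    - {"x": 0,"y": 0,"z": -0.0005,"ax": 0,"ay": 0,"az": 0,"hand": -1}
    - {"x": 0,"y": 0,"z": -0.001,"ax": 0,"ay": 0,"az": 0,"hand": -1}

```text
time_s: 8.7
eef_pos: [544.4, -82.4, 27.2]
ee_rot: [0.707, 0.017, 0.707, -0.017]
force: [0.0, -0.2, 0.2]
grip_width: -0.002
```

>>> carry_out:
  targets:
    - {"x": 0,"y": 0,"z": -0.0005,"ax": 0,"ay": 0,"az": 0,"hand": -1}
    - {"x": 0,"y": 0,"z": -0.001,"ax": 0,"ay": 0,"az": 0,"hand": -1}

```text
time_s: 8.95
eef_pos: [544.4, -82.4, 26.2]
ee_rot: [0.707, 0.017, 0.707, -0.017]
force: [-0.2, 0.1, -0.3]
grip_width: -0.005
```

>>> carry_out:
  targets:
    - {"x": 0,"y": 0,"z": -0.0005,"ax": 0,"ay": 0,"az": 0,"hand": -1}
    - {"x": 0,"y": 0,"z": -0.001,"ax": 0,"ay": 0,"az": 0,"hand": -1}

```text
time_s: 9.2
eef_pos: [544.4, -82.4, 25.2]
ee_rot: [0.707, 0.017, 0.707, -0.017]
force: [0.2, 0.3, -0.5]
grip_width: 0.0
```

>>> carry_out:
  targets:
    - {"x": 0,"y": 0,"z": -0.0007,"ax": 0,"ay": 0,"az": 0,"hand": -1}
    - {"x": 0,"y": 0,"z": -0.0007,"ax": 0,"ay": 0,"az": 0,"hand": -1}

```text
time_s: 9.45
eef_pos: [544.4, -82.4, 24.5]
ee_rot: [0.707, 0.017, 0.707, -0.017]
force: [-0.1, 0.0, 0.3]
grip_width: -0.001
```

>>> carry_out:
  targets:
    - {"x": 0,"y": 0,"z": -0.0007,"ax": 0,"ay": 0,"az": 0,"hand": -1}
    - {"x": 0,"y": 0,"z": -0.0007,"ax": 0,"ay": 0,"az": 0,"hand": -1}

```text
time_s: 9.7
eef_pos: [544.4, -82.4, 23.8]
ee_rot: [0.707, 0.017, 0.707, -0.017]
force: [-0.7, 0.6, 0.1]
grip_width: -0.003
```

>>> carry_out:
  targets:
    - {"x": 0,"y": 0,"z": -0.0007,"ax": 0,"ay": 0,"az": 0,"hand": -1}
    - {"x": 0,"y": 0,"z": -0.0007,"ax": 0,"ay": 0,"az": 0,"hand": -1}

```text
time_s: 9.95
eef_pos: [544.4, -82.4, 23.1]
ee_rot: [0.707, 0.017, 0.707, -0.017]
force: [-0.0, 0.2, 0.5]
grip_width: -0.001
```

>>> carry_out:
  targets:
    - {"x": 0,"y": 0,"z": -0.0007,"ax": 0,"ay": 0,"az": 0,"hand": -1}
    - {"x": 0,"y": 0,"z": -0.0007,"ax": 0,"ay": 0,"az": 0,"hand": -1}

```text
time_s: 10.2
eef_pos: [544.4, -82.4, 22.4]
ee_rot: [0.707, 0.017, 0.707, -0.017]
force: [0.5, -0.3, -0.3]
grip_width: 0.004
```

>>> carry_out:
  targets:
    - {"x": 0,"y": 0,"z": -0.0007,"ax": 0,"ay": 0,"az": 0,"hand": -1}
    - {"x": 0,"y": 0,"z": -0.0007,"ax": 0,"ay": 0,"az": 0,"hand": -1}

```text
time_s: 10.45
eef_pos: [544.4, -82.4, 21.7]
ee_rot: [0.707, 0.017, 0.707, -0.017]
force: [0.6, -0.3, -0.7]
grip_width: -0.001
```

```bash
python3 - <<'E'
from h import *
f=[]
for i in range(2):
    im=viewer.capture("scene");f.append(ctrl.sense()['force'])
w=viewer.capture("wrist")
p=ctrl.sense()['eef_pos'];print(np.mean(f,0),p,proj("wrist",p))
o=np.hstack([cv2.resize(im[165:225,240:310],(467,400),interpolation=cv2.INTER_CUBIC),cv2.resize(w[230:350,230:328],(327,400),interpolation=cv2.INTER_CUBIC)])
cv2.imwrite("pics/m6.png",o)
E
```

```text
[-0.38260779  0.67275243  0.48157601] [544.39218545 -82.408662    21.76892546] [[279.14325091 250.30880247]]
```

View pics/m6.png

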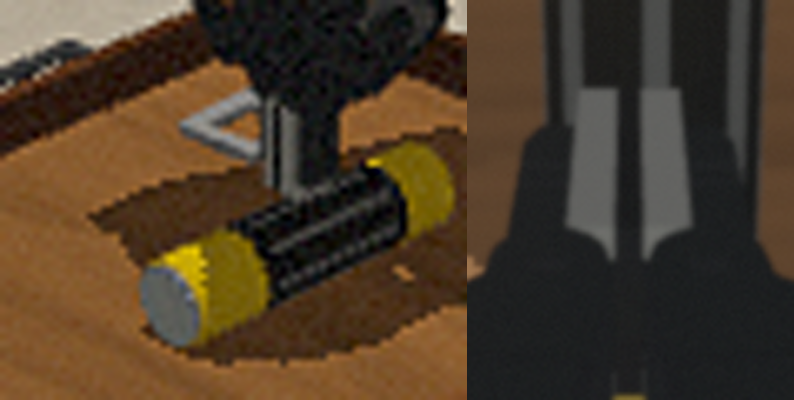

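The wrist crop shows the tip spanning about -12 to +4 mm across the torch's axis. The scene crop shows it almost on the torch's top. Now for the final approach.

>>> carry_out:
  targets:
    - {"x": 0,"y": 0,"z": -0.0007,"ax": 0,"ay": 0,"az": 0,"hand": -1}
    - {"x": 0,"y": 0,"z": -0.0007,"ax": 0,"ay": 0,"az": 0,"hand": -1}

```text
time_s: 10.85
eef_pos: [544.4, -82.4, 21.0]
ee_rot: [0.707, 0.017, 0.707, -0.017]
force: [0.7, 0.6, -0.7]
grip_width: 0.001
```

>>> carry_out:
  targets:
    - {"x": 0,"y": 0,"z": -0.0007,"ax": 0,"ay": 0,"az": 0,"hand": -1}
    - {"x": 0,"y": 0,"z": -0.0007,"ax": 0,"ay": 0,"az": 0,"hand": -1}

```text
time_s: 11.1
eef_pos: [544.4, -82.4, 20.3]
ee_rot: [0.707, 0.017, 0.707, -0.017]
force: [-0.3, -0.5, -0.3]
grip_width: -0.001
```

>>> carry_out:
  targets:
    - {"x": 0,"y": 0,"z": -0.0005,"ax": 0,"ay": 0,"az": 0,"hand": -1}
    - {"x": 0,"y": 0,"z": -0.0005,"ax": 0,"ay": 0,"az": 0,"hand": -1}

```text
time_s: 11.35
eef_pos: [544.4, -82.4, 19.8]
ee_rot: [0.707, 0.017, 0.707, -0.017]
force: [-0.2, -0.1, 0.3]
grip_width: 0.001
```

>>> carry_out:
  targets:
    - {"x": 0,"y": 0,"z": -0.0005,"ax": 0,"ay": 0,"az": 0,"hand": -1}
    - {"x": 0,"y": 0,"z": -0.0005,"ax": 0,"ay": 0,"az": 0,"hand": -1}

```text
time_s: 11.6
eef_pos: [544.4, -82.4, 19.3]
ee_rot: [0.707, 0.017, 0.707, -0.017]
force: [-0.3, 0.8, -1.0]
grip_width: -0.005
```

>>> carry_out:
  targets:
    - {"x": 0,"y": 0,"z": -0.0005,"ax": 0,"ay": 0,"az": 0,"hand": -1}
    - {"x": 0,"y": 0,"z": -0.0005,"ax": 0,"ay": 0,"az": 0,"hand": -1}

```text
time_s: 11.85
eef_pos: [544.4, -82.4, 18.8]
ee_rot: [0.707, 0.017, 0.707, -0.017]
force: [0.8, -0.0, -0.3]
grip_width: -0.003
```

>>> carry_out:
  targets:
    - {"x": 0,"y": 0,"z": -0.0005,"ax": 0,"ay": 0,"az": 0,"hand": -1}
    - {"x": 0,"y": 0,"z": -0.0005,"ax": 0,"ay": 0,"az": 0,"hand": -1}

```text
time_s: 12.1
eef_pos: [544.5, -82.4, 18.6]
ee_rot: [0.707, 0.017, 0.707, -0.017]
force: [-1.2, -0.2, 3.2]
grip_width: 0.0
```

Contact at reported z of about 18.7, with 3 N. First rolling stroke.

>>> carry_out:
  targets:
    - {"x": 0,"y": 0.004,"z": 0,"ax": 0,"ay": 0,"az": 0,"hand": -1}
    - {"x": 0.0005,"y": 0.008,"z": 0,"ax": 0,"ay": 0,"az": 0,"hand": -1}
    - {"x": 0.0005,"y": 0.012,"z": 0,"ax": 0,"ay": 0,"az": 0,"hand": -1}
    - {"x": 0.001,"y": 0.016,"z": 0,"ax": 0,"ay": 0,"az": 0,"hand": -1}

```text
time_s: 12.6
eef_pos: [545.2, -66.0, 18.5]
ee_rot: [0.707, 0.017, 0.707, -0.017]
force: [-4.5, -0.3, 7.4]
grip_width: 0.001
```

```bash
cat >> h.py <<'E'
def wtorch():
    """torch axis at the base end from wrist yellow patch; and tape centreline there"""
    s=ctrl.sense();c=viewer.camera_info("wrist");im=viewer.capture("wrist")
    H,S,V=cv2.split(cv2.cvtColor(im,cv2.COLOR_BGR2HSV))
    y=big((H>20)&(H<34)&(S>120)&(V>60)&(np.arange(420)[:,None]<245)&(abs(np.arange(560)-279)<140)); r=[]
    # silhouette centre per row -> axis at z=27
    rows=[v for v in range(420) if y[v].sum()>0.85*y.sum(1).max()]
    uv=[(np.nonzero(y[v])[0][[0,-1]].mean(),v) for v in rows]
    P=ray("wrist",uv,27,c); wid=[np.ptp(ray("wrist",[(np.nonzero(y[v])[0][0],v),(np.nonzero(y[v])[0][-1],v)],27,c)[:,1]) for v in rows]
    print("axis pt",P.mean(0).round(1),"width",np.mean(wid).round(1),"tcp",s['eef_pos'].round(1),"F",s['force'].round(1),"t",s['time_s'])
    return im,c,y
E
python3 -c "
from h import *
im,c,y=wtorch();print(measure()[1])"
```

```text
axis pt [497. -69.  27.] width 33.6 tcp [545.2 -66.   18.5] F [-4.5 -0.3  7.4] t 12.6
{'tape': (array([559.58843994,  31.87272072]), [24.661657333374023, 217.11404418945312], np.float32(-0.96986437), 868), 'torch_yellow': (array([547.5123291 , -69.99233246]), [25.302574157714844, 122.58280944824219], np.float32(-2.4050126), 24)}
```

>>> carry_out:
  targets:
    - {"x": 0,"y": 0,"z": 0.005,"ax": 0,"ay": 0,"az": 0,"hand": -1}
    - {"x": -0.0005,"y": -0.01,"z": 0.005,"ax": 0,"ay": 0,"az": 0,"hand": -1}
    - {"x": -0.0005,"y": -0.01,"z": 0.001,"ax": 0,"ay": 0,"az": 0,"hand": -1}
    - {"x": -0.0005,"y": -0.01,"z": 0.0001,"ax": 0,"ay": 0,"az": 0,"hand": -1}
    - {"x": -0.0005,"y": -0.01,"z": 0.0001,"ax": 0,"ay": 0,"az": 0,"hand": -1}

```text
time_s: 13.32
eef_pos: [544.9, -76.5, 18.5]
ee_rot: [0.707, 0.017, 0.707, -0.017]
force: [-0.6, -0.3, 4.6]
grip_width: 0.001
```

```bash
python3 -c "
from h import *
wtorch();print(ctrl.sense()['force'])"
```

```text
axis pt [496.8 -68.3  27. ] width 33.6 tcp [544.9 -76.5  18.5] F [-0.6 -0.3  4.6] t 13.325
[-2.09369752 -0.54809248  4.64843521]
```

>>> carry_out:
  targets:
    - {"x": 0,"y": 0.004,"z": 0.0002,"ax": 0,"ay": 0,"az": 0,"hand": -1}
    - {"x": 0,"y": 0.009,"z": 0.0002,"ax": 0,"ay": 0,"az": 0,"hand": -1}
    - {"x": 0.0005,"y": 0.014,"z": 0.0002,"ax": 0,"ay": 0,"az": 0,"hand": -1}
    - {"x": 0.0005,"y": 0.019,"z": 0.0002,"ax": 0,"ay": 0,"az": 0,"hand": -1}
    - {"x": 0.0005,"y": 0.022,"z": 0.0002,"ax": 0,"ay": 0,"az": 0,"hand": -1}

```text
time_s: 14.0
eef_pos: [545.5, -54.0, 18.7]
ee_rot: [0.707, 0.017, 0.707, -0.017]
force: [0.8, 0.4, 1.7]
grip_width: -0.001
```

```bash
python3 -c "
from h import *
wtorch();print(ctrl.sense()['force'])"
```

```text
axis pt [497.3 -57.4  27. ] width 33.5 tcp [545.5 -54.   18.7] F [0.8 0.4 1.7] t 14.0
[1.51655299 0.46017024 0.92405365]
```

>>> carry_out:
  targets:
    - {"x": 0,"y": 0,"z": 0.004,"ax": 0,"ay": 0,"az": 0,"hand": -1}
    - {"x": 0,"y": -0.011,"z": 0.004,"ax": 0,"ay": 0,"az": 0,"hand": -1}
    - {"x": 0,"y": -0.011,"z": 0.001,"ax": 0,"ay": 0,"az": 0,"hand": -1}
    - {"x": 0,"y": -0.011,"z": -0.0001,"ax": 0,"ay": 0,"az": 0,"hand": -1}
    - {"x": 0,"y": -0.011,"z": -0.0001,"ax": 0,"ay": 0,"az": 0,"hand": -1}

```text
time_s: 14.68
eef_pos: [545.2, -65.4, 18.6]
ee_rot: [0.707, 0.017, 0.707, -0.017]
force: [-1.2, -0.0, 2.7]
grip_width: -0.002
```

>>> carry_out:
  targets:
    - {"x": 0,"y": 0.004,"z": 0,"ax": 0,"ay": 0,"az": 0,"hand": -1}
    - {"x": 0.0005,"y": 0.009,"z": 0,"ax": 0,"ay": 0,"az": 0,"hand": -1}
    - {"x": 0.0005,"y": 0.014,"z": 0,"ax": 0,"ay": 0,"az": 0,"hand": -1}
    - {"x": 0.001,"y": 0.019,"z": 0,"ax": 0,"ay": 0,"az": 0,"hand": -1}
    - {"x": 0.001,"y": 0.022,"z": 0,"ax": 0,"ay": 0,"az": 0,"hand": -1}

```text
time_s: 15.3
eef_pos: [546.4, -43.0, 18.6]
ee_rot: [0.707, 0.017, 0.707, -0.017]
force: [-1.5, -0.6, 3.5]
grip_width: -0.0
```

```bash
python3 -c "
from h import *
wtorch();print(ctrl.sense()['force'])"
```

```text
axis pt [498.  -45.8  27. ] width 33.6 tcp [546.4 -43.   18.6] F [-1.5 -0.6  3.5] t 15.3
[-1.55382209  0.33818199  3.55584875]
```

Forces are 2.7–3.5 N and the roll ratio is 0.5, so I'll repeat the cycle. To hold force, z stays unchanged.

>>> carry_out:
  targets:
    - {"x": 0,"y": 0,"z": 0.004,"ax": 0,"ay": 0,"az": 0,"hand": -1}
    - {"x": -0.0005,"y": -0.011,"z": 0.004,"ax": 0,"ay": 0,"az": 0,"hand": -1}
    - {"x": -0.0005,"y": -0.011,"z": 0.001,"ax": 0,"ay": 0,"az": 0,"hand": -1}
    - {"x": -0.0005,"y": -0.011,"z": 0,"ax": 0,"ay": 0,"az": 0,"hand": -1}
    - {"x": -0.0005,"y": -0.011,"z": 0,"ax": 0,"ay": 0,"az": 0,"hand": -1}

```text
time_s: 15.98
eef_pos: [545.8, -54.4, 18.5]
ee_rot: [0.707, 0.017, 0.707, -0.017]
force: [-1.3, -0.3, 2.0]
grip_width: -0.003
```

>>> carry_out:
  targets:
    - {"x": 0,"y": 0.004,"z": 0,"ax": 0,"ay": 0,"az": 0,"hand": -1}
    - {"x": 0.0005,"y": 0.009,"z": 0,"ax": 0,"ay": 0,"az": 0,"hand": -1}
    - {"x": 0.0005,"y": 0.014,"z": 0,"ax": 0,"ay": 0,"az": 0,"hand": -1}
    - {"x": 0.001,"y": 0.019,"z": 0,"ax": 0,"ay": 0,"az": 0,"hand": -1}
    - {"x": 0.001,"y": 0.022,"z": 0,"ax": 0,"ay": 0,"az": 0,"hand": -1}

```text
time_s: 16.6
eef_pos: [546.9, -32.0, 18.6]
ee_rot: [0.707, 0.017, 0.707, -0.017]
force: [-3.4, -0.5, 3.9]
grip_width: -0.001
```

>>> carry_out:
  targets:
    - {"x": 0,"y": 0,"z": 0.004,"ax": 0,"ay": 0,"az": 0,"hand": -1}
    - {"x": -0.0005,"y": -0.011,"z": 0.004,"ax": 0,"ay": 0,"az": 0,"hand": -1}
    - {"x": -0.0005,"y": -0.011,"z": 0.001,"ax": 0,"ay": 0,"az": 0,"hand": -1}
    - {"x": -0.0005,"y": -0.011,"z": 0,"ax": 0,"ay": 0,"az": 0,"hand": -1}
    - {"x": -0.0005,"y": -0.011,"z": 0,"ax": 0,"ay": 0,"az": 0,"hand": -1}

```text
time_s: 17.23
eef_pos: [546.3, -43.4, 18.5]
ee_rot: [0.707, 0.017, 0.707, -0.017]
force: [-0.5, -0.1, 1.4]
grip_width: -0.0
```

>>> carry_out:
  targets:
    - {"x": 0,"y": 0.004,"z": 0,"ax": 0,"ay": 0,"az": 0,"hand": -1}
    - {"x": 0.0005,"y": 0.009,"z": 0,"ax": 0,"ay": 0,"az": 0,"hand": -1}
    - {"x": 0.0005,"y": 0.014,"z": 0,"ax": 0,"ay": 0,"az": 0,"hand": -1}
    - {"x": 0.001,"y": 0.019,"z": 0,"ax": 0,"ay": 0,"az": 0,"hand": -1}
    - {"x": 0.001,"y": 0.022,"z": 0,"ax": 0,"ay": 0,"az": 0,"hand": -1}

```text
time_s: 17.85
eef_pos: [547.4, -21.0, 18.6]
ee_rot: [0.707, 0.017, 0.707, -0.017]
force: [-1.3, 0.1, 3.8]
grip_width: 0.001
```

```bash
python3 -c "
from h import *
wtorch();print(ctrl.sense()['force'])"
```

```text
axis pt [498.8 -22.4  27. ] width 33.8 tcp [547.4 -21.   18.6] F [-1.3  0.1  3.8] t 17.85
[-2.64626714  0.21717947  3.33513518]
```

>>> carry_out:
  targets:
    - {"x": 0,"y": 0,"z": 0.004,"ax": 0,"ay": 0,"az": 0,"hand": -1}
    - {"x": -0.0005,"y": -0.01,"z": 0.004,"ax": 0,"ay": 0,"az": 0,"hand": -1}
    - {"x": -0.0005,"y": -0.01,"z": 0.001,"ax": 0,"ay": 0,"az": 0,"hand": -1}
    - {"x": -0.0005,"y": -0.01,"z": 0,"ax": 0,"ay": 0,"az": 0,"hand": -1}
    - {"x": -0.0005,"y": -0.01,"z": 0,"ax": 0,"ay": 0,"az": 0,"hand": -1}

```text
time_s: 18.52
eef_pos: [546.8, -31.4, 18.5]
ee_rot: [0.707, 0.017, 0.707, -0.017]
force: [-1.2, 0.2, 2.4]
grip_width: 0.001
```

>>> carry_out:
  targets:
    - {"x": 0,"y": 0.004,"z": 0,"ax": 0,"ay": 0,"az": 0,"hand": -1}
    - {"x": 0.0005,"y": 0.009,"z": 0,"ax": 0,"ay": 0,"az": 0,"hand": -1}
    - {"x": 0.0005,"y": 0.014,"z": 0,"ax": 0,"ay": 0,"az": 0,"hand": -1}
    - {"x": 0.0005,"y": 0.019,"z": 0,"ax": 0,"ay": 0,"az": 0,"hand": -1}
    - {"x": 0.0005,"y": 0.022,"z": 0,"ax": 0,"ay": 0,"az": 0,"hand": -1}

```text
time_s: 19.15
eef_pos: [547.7, -9.0, 18.6]
ee_rot: [0.707, 0.017, 0.707, -0.017]
force: [1.7, 0.6, 1.8]
grip_width: 0.0
```

>>> carry_out:
  targets:
    - {"x": 0,"y": 0,"z": 0.004,"ax": 0,"ay": 0,"az": 0,"hand": -1}
    - {"x": 0,"y": -0.011,"z": 0.004,"ax": 0,"ay": 0,"az": 0,"hand": -1}
    - {"x": 0,"y": -0.011,"z": 0.001,"ax": 0,"ay": 0,"az": 0,"hand": -1}
    - {"x": 0,"y": -0.011,"z": 0,"ax": 0,"ay": 0,"az": 0,"hand": -1}
    - {"x": 0,"y": -0.011,"z": 0,"ax": 0,"ay": 0,"az": 0,"hand": -1}

```text
time_s: 19.77
eef_pos: [547.2, -20.4, 18.5]
ee_rot: [0.707, 0.017, 0.707, -0.017]
force: [-0.9, 0.1, 1.6]
grip_width: 0.002
```

>>> carry_out:
  targets:
    - {"x": 0,"y": 0.004,"z": 0,"ax": 0,"ay": 0,"az": 0,"hand": -1}
    - {"x": 0.0005,"y": 0.009,"z": 0,"ax": 0,"ay": 0,"az": 0,"hand": -1}
    - {"x": 0.0005,"y": 0.014,"z": 0,"ax": 0,"ay": 0,"az": 0,"hand": -1}
    - {"x": 0.001,"y": 0.019,"z": 0,"ax": 0,"ay": 0,"az": 0,"hand": -1}
    - {"x": 0.001,"y": 0.022,"z": 0,"ax": 0,"ay": 0,"az": 0,"hand": -1}

```text
time_s: 20.4
eef_pos: [548.4, 2.0, 18.6]
ee_rot: [0.707, 0.017, 0.707, -0.017]
force: [-1.6, 0.0, 4.4]
grip_width: 0.001
```

```bash
python3 -c "
from h import *
wtorch();print(ctrl.sense()['force'])"
```

```text
axis pt [499.6   1.   27. ] width 33.7 tcp [548.4   2.   18.6] F [-1.6  0.   4.4] t 20.4
[-1.53704926  0.66969998  3.00333512]
```

>>> carry_out:
  targets:
    - {"x": 0,"y": 0,"z": 0.004,"ax": 0,"ay": 0,"az": 0,"hand": -1}
    - {"x": -0.0005,"y": -0.01,"z": 0.004,"ax": 0,"ay": 0,"az": 0,"hand": -1}
    - {"x": -0.0005,"y": -0.01,"z": 0.001,"ax": 0,"ay": 0,"az": 0,"hand": -1}
    - {"x": -0.0005,"y": -0.01,"z": 0,"ax": 0,"ay": 0,"az": 0,"hand": -1}
    - {"x": -0.0005,"y": -0.01,"z": 0,"ax": 0,"ay": 0,"az": 0,"hand": -1}

```text
time_s: 21.08
eef_pos: [547.8, -8.4, 18.5]
ee_rot: [0.707, 0.017, 0.707, -0.017]
force: [-0.5, 0.3, 1.4]
grip_width: -0.001
```

>>> carry_out:
  targets:
    - {"x": 0,"y": 0.004,"z": 0,"ax": 0,"ay": 0,"az": 0,"hand": -1}
    - {"x": 0.0005,"y": 0.009,"z": 0,"ax": 0,"ay": 0,"az": 0,"hand": -1}
    - {"x": 0.0005,"y": 0.014,"z": 0,"ax": 0,"ay": 0,"az": 0,"hand": -1}
    - {"x": 0.0005,"y": 0.019,"z": 0,"ax": 0,"ay": 0,"az": 0,"hand": -1}
    - {"x": 0.0005,"y": 0.022,"z": 0,"ax": 0,"ay": 0,"az": 0,"hand": -1}

```text
time_s: 21.7
eef_pos: [548.7, 14.0, 18.6]
ee_rot: [0.707, 0.017, 0.707, -0.017]
force: [1.4, 0.6, 1.4]
grip_width: 0.001
```

>>> carry_out:
  targets:
    - {"x": 0,"y": 0,"z": 0.004,"ax": 0,"ay": 0,"az": 0,"hand": -1}
    - {"x": 0,"y": -0.01,"z": 0.004,"ax": 0,"ay": 0,"az": 0,"hand": -1}
    - {"x": 0,"y": -0.01,"z": 0.001,"ax": 0,"ay": 0,"az": 0,"hand": -1}
    - {"x": 0,"y": -0.01,"z": 0,"ax": 0,"ay": 0,"az": 0,"hand": -1}
    - {"x": 0,"y": -0.01,"z": 0,"ax": 0,"ay": 0,"az": 0,"hand": -1}

```text
time_s: 22.32
eef_pos: [548.3, 3.6, 18.5]
ee_rot: [0.707, 0.017, 0.707, -0.017]
force: [-1.3, 0.6, 0.5]
grip_width: -0.001
```

>>> carry_out:
  targets:
    - {"x": 0,"y": 0.004,"z": 0,"ax": 0,"ay": 0,"az": 0,"hand": -1}
    - {"x": 0.0005,"y": 0.009,"z": 0,"ax": 0,"ay": 0,"az": 0,"hand": -1}
    - {"x": 0.0005,"y": 0.014,"z": 0,"ax": 0,"ay": 0,"az": 0,"hand": -1}
    - {"x": 0.0005,"y": 0.019,"z": 0,"ax": 0,"ay": 0,"az": 0,"hand": -1}
    - {"x": 0.0005,"y": 0.022,"z": 0,"ax": 0,"ay": 0,"az": 0,"hand": -1}

```text
time_s: 22.95
eef_pos: [549.2, 26.0, 18.6]
ee_rot: [0.707, 0.017, 0.707, -0.017]
force: [-0.2, -0.3, 2.5]
grip_width: -0.001
```

```bash
python3 -c "
from h import *
im,c,y=wtorch();print(ctrl.sense()['force'])
H,S,V=cv2.split(cv2.cvtColor(im,cv2.COLOR_BGR2HSV))
g=big((H>38)&(H<75)&(S>60)&(V>60));v,u=np.nonzero(g)
print(rect(ray('wrist',np.c_[u,v],10,c)))
P=ray('wrist',np.c_[u,v],10,c)
for a in(455,465,475): 
    q=P[abs(P[:,0]-a)<3];print(a,len(q),q[:,1].min(),q[:,1].max()) if len(q) else 0
"
```

```text
axis pt [499.6  23.9  27. ] width 33.1 tcp [549.2  26.   18.6] F [-0.2 -0.3  2.5] t 22.95
[0.87975718 0.28182607 1.31060059]
(array([508.65594482,  31.75992584]), [23.95816993713379, 116.28144836425781], np.float32(-1.2973022))
455 658 21.01998771514221 45.01988362619295
465 627 20.905132557162453 44.75517545024076
475 600 20.611633655985045 44.50372544975767
```

>>> carry_out:
  targets:
    - {"x": 0,"y": 0,"z": 0.004,"ax": 0,"ay": 0,"az": 0,"hand": -1}
    - {"x": 0,"y": -0.01,"z": 0.004,"ax": 0,"ay": 0,"az": 0,"hand": -1}
    - {"x": 0,"y": -0.01,"z": 0.001,"ax": 0,"ay": 0,"az": 0,"hand": -1}
    - {"x": 0,"y": -0.01,"z": -0.0001,"ax": 0,"ay": 0,"az": 0,"hand": -1}
    - {"x": 0,"y": -0.01,"z": -0.0001,"ax": 0,"ay": 0,"az": 0,"hand": -1}

```text
time_s: 23.62
eef_pos: [548.8, 15.6, 18.5]
ee_rot: [0.707, 0.017, 0.707, -0.017]
force: [-1.4, -0.2, 3.2]
grip_width: -0.001
```

>>> carry_out:
  targets:
    - {"x": 0,"y": 0.004,"z": 0,"ax": 0,"ay": 0,"az": 0,"hand": -1}
    - {"x": 0.0005,"y": 0.008,"z": 0,"ax": 0,"ay": 0,"az": 0,"hand": -1}
    - {"x": 0.0005,"y": 0.012,"z": 0,"ax": 0,"ay": 0,"az": 0,"hand": -1}
    - {"x": 0.0005,"y": 0.016,"z": 0,"ax": 0,"ay": 0,"az": 0,"hand": -1}
    - {"x": 0.0005,"y": 0.016,"z": 0,"ax": 0,"ay": 0,"az": 0,"hand": -1}

```text
time_s: 24.25
eef_pos: [549.5, 32.0, 18.6]
ee_rot: [0.707, 0.017, 0.707, -0.017]
force: [-1.0, 0.8, 5.3]
grip_width: 0.001
```

>>> carry_out:
  targets:
    - {"x": 0,"y": 0,"z": 0.01,"ax": 0,"ay": 0,"az": 0,"hand": -1}
    - {"x": 0,"y": -0.05,"z": 0.04,"ax": 0,"ay": 0,"az": 0,"hand": -1}
    - {"x": 0,"y": -0.11,"z": 0.06,"ax": 0,"ay": 0,"az": 0,"hand": -1}
    - {"x": -0.06,"y": -0.13,"z": 0.06,"ax": 0,"ay": 0,"az": 0,"hand": -1}
    - {"x": -0.1,"y": -0.15,"z": 0.06,"ax": 0,"ay": 0,"az": 0,"hand": -1}

```text
time_s: 24.88
eef_pos: [447.5, -119.2, 78.7]
ee_rot: [0.707, 0.017, 0.707, -0.017]
force: [1.1, -0.6, 0.6]
grip_width: 0.0
```

```bash
cat > chk.py <<'E'
from h import *
from rig import viewer
for n,roi in(("top",(155,310,150,385)),("wrist",(0,420,0,560))):
    im,o=measure(n,roi);print(n,o);cv2.imwrite(f"pics/k_{n}.png",im)
im=cv2.imread("pics/k_top.png");cv2.imwrite("pics/k_top_c.png",cv2.resize(im[150:315,145:390],None,fx=3,fy=3,interpolation=cv2.INTER_CUBIC))
E
python3 chk.py
```

```text
top {'tape': (array([558.78326416,  31.57486343]), [23.89582633972168, 218.7432861328125], np.float32(-1.0657952), 377), 'torch_yellow': (array([549.81378174,  31.48044968]), [32.41524887084961, 128.2401885986328], np.float32(-1.8305198), 367)}
wrist {'tape': (array([517.64416504,  33.02987671]), [24.861780166625977, 127.2319564819336], np.float32(-1.3703473), 1715), 'torch_yellow': (array([498.02053833,  28.66991806]), [34.22837448120117, 41.12403106689453], np.float32(-50.709972), 874)}
```

View pics/k_top_c.png

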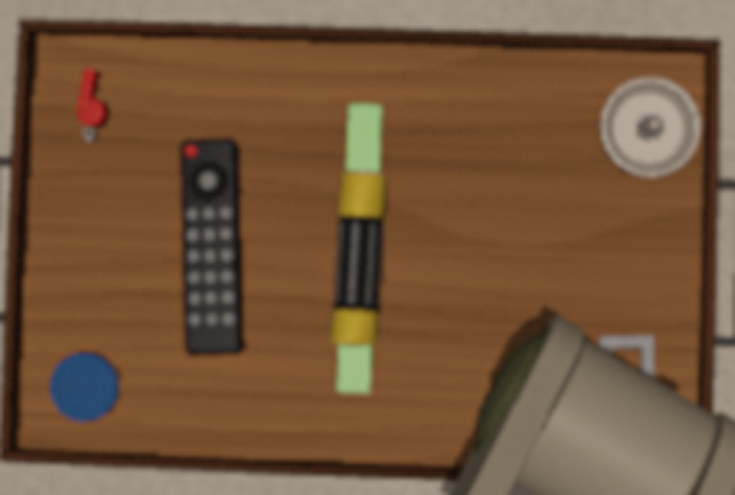

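The top view shows the torch on the tape. Its centre is at crop (358,258) against the tape's mid-line at 359; corrected for height it is about 0.5 mm off centre. Both ends are on the tape, and the remote, whistle, tin and dish have not moved. The arm is clear, so I'm handing the job in.

```bash
python3 -c "
from rig import finish_job,ctrl
print(ctrl.sense()['force'],ctrl.sense()['time_s']);print(finish_job())"
```

```text
[ 0.5596615  -0.13610109  0.60171247] 24.975
the job is handed in; nothing more can be done
None
```

I rolled the torch about 110 mm onto the glow tape in ten short fingertip strokes, without picking it up, and handed the job in at 25 s. It moved about half the fingertip's travel on each stroke, as rolling should.

**Final position:** the top camera puts the torch's centre 0.5–0.7 mm from the tape's mid-line. It lies about 1–1.5° off the tape's direction, and its whole length is on the tape. The arm was clear, with only sensor noise on the force reading.

**Other things on the tray:** the remote, dish, tin and whistle were in the same places in the last picture. The opener was partly hidden by the arm there, but no stroke went near it.

**Things that disagreed or ran high:**
- **Fingertip height:** contact came with the TCP reading 18.7 mm, about 25 mm below the torch's top at 44 mm. I found the contact by feel.
- **Pressing force:** it was mostly 1.5–4.5 N where read between strokes. It reached 7.4 N at the end of the first stroke and 5.3 N at the end of the last, above the 2–3 N suggested.
- **Last wrist-camera reading:** it put the torch several millimetres off centre, but it saw only part of one end from the side, so I did not use it. The wrist reading before the last stroke, carried forward, puts the centre about 1.2 mm off, which fits the top camera.

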